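# Wind down a load bank's stabiliser leg onto its bearing plate

## Robot

A 6-joint arm with a two-finger parallel gripper is mounted at the origin on the work surface. World frame = base frame: x ahead of the robot, y to its left, z up, the work surface at z = 0. Lengths are in m, angles in rad, forces in N, time in s.
With the tool pointing down it reaches from about 0.275 to 0.75 m from the base axis. Payload 10.2 kg.
Tool frame: the origin (TCP) lies midway between the tips of the shut fingers; the grasp point (between the pads) lies 19 mm behind it (env.hold_point_z is the distance from the TCP to the grasp point, in m); x points along the fingers, z is the direction in which the jaws open and shut, and the axes are right-handed (so a half turn about x gives the same grasp; the last joint's range is limited). The gripper opens to 85 mm and grips with 20 to 120 N. Pads are 22 mm wide; open, the fingers measure 114 mm over their backs; the gripper's body (76 mm by 85 mm) begins 54 mm behind the grasp point. The pads swing forward as they close: fully open they stand 13 mm farther back than shut.
Start: joints at [-1.506, 0.313, 1.498, -0, 1.331, -0.223], TCP at [0.149, -0.503, 0.231] pointing down, gripper open.
Joint ranges: [-2.94, 2.94], [-0.97, 2.17], [0.19, 2.56], [-1.23, 4.37], [0.02, 3.11], [-2.88, 2.88]. Speed limits (rad/s): [2.39, 2.39, 3.01, 3.14, 3.14, 3.14].

## Interface

Orientations are given as a unit quaternion [x, y, z, w].
In Python, from bench import env, kinematics, monitor, eyes, job gives the robot as it stands. The module is installed in compiled form; this text tells all that it offers. Calls block until the motion is done:
- env.reach(position, orientation): joint-space move of the TCP to a pose.
- env.movel(position, velocity=0.15, frame=None, guard=None): straight line of the TCP; frame=None keeps the orientation; velocity is the mean speed in m/s. With guard (N) it stops when the force on the tool has changed by that much, and returns True; else False.
- env.set_joints(angles): joint-space move.
- env.release() and env.close_gripper(effort=None): open the fingers fully, or close them until they stop; effort is the grip in N (None keeps the last).
- env.hold(seconds).
- kinematics.ik(position, orientation): joint angles nearest the present ones, or None.
- monitor.sense(): the state.
- eyes.grab_frame(name): name is "side" or "top" or "wrist"; returns a dict with "frame" (480x640x3 uint8, red, green, blue), "mtx" (3x3 intrinsics, pixels), "view" (4x4, takes a point from world to camera coordinates). Camera axes: x right, y down, z forward; pixel columns grow to the right and rows downward; lengths in m; the calibration is good to about 2 mm. The wrist camera is an equidistant fisheye: a pixel r from the principal point sees the ray r / f radians off the axis. A picture is of the moment at which its call begins. There is no depth.
A pose or a line that the arm cannot do raises env.MotionError and nothing moves.
- job.hand_in(): hands the job in, once; it reports no verdict.
The state is a dict: "clock": time; "joints": joint angles; "qvel": joint speeds; "joint_efforts": joint torques, N m; "position": TCP position; "ee_rot": TCP orientation; "contact_force": force on the tool from outside, world axes, zero at the start; "ft_torque": the same for the moment, N m; "finger_gap": opening from 0.0 (shut) to 1.0 (fully open).
Only numpy, scipy, OpenCV 4.12 (cv2) and the standard library are available. Lean on these libraries where they do the work, as an engineer would, in place of code of your own. Each camera call takes 0.05 s, during which the arm holds its last target. There are 200 camera calls.

## Task

Slide the steel bearing plate under the load bank's stabiliser leg so that it lies flat with its square pad centred beneath the foot, then wind the crank clockwise (seen from above) until the foot stands firmly on the plate: stop once the crank has gone clearly heavier to turn, without straining the jack, and let go. Leave the clamp meter, the plug and the socket box where they are.

Things in the scene. Friction and masses are not known exactly. Their poses are not given: they have to be found in the camera images.
- crank_pivot (a point): Point on the vertical axis of the stabiliser leg, at the top of its fixed square steel tube (50 mm square), about 225 mm above the bench (up to 6 mm off). The foot hangs on the same axis, exactly below. The leg stands in front of the load bank; the point's x axis points from the leg into the bank.
- tube_end (a point): Centre of the lower end of the leg's fixed tube, on the leg's axis, about 72 mm above the bench (up to 6 mm off). Below it the foot, a flat steel disc 60 mm across, sticks out on a 36 mm square inner tube; its underside starts 17 to 48 mm above the bench (not measured), clear of the plate. It does not turn.
- knob_center (a point): Centre of the crank's grip: an upright black cylinder, 24 mm diameter, 50 mm tall, that spins freely on its own pin, so it can stay held while the crank goes round. It travels on a level circle of 60 mm radius about the leg's axis, about 272 mm above the bench. It starts on the bank's side of the leg or beside it, not on the robot's side.
- crank: The crank: a level arm on top of the leg, 25 mm below the grip's centre; origin on the leg's axis, x axis towards the grip. Clockwise from above lowers the foot, 36 mm a turn; the foot meets the plate after 0.2 to 1.1 turns. While the foot hangs free, moving the grip round takes about 4 N against friction. Let go, the loaded crank springs back 10 to 30 degrees, then holds.
- foot_load (a point): The same point as tube_end, listed to tell how the leg loads up: once the foot bears on the plate, the push needed at the grip climbs steadily, about 1 N per 4 degrees of crank. The leg stands firm when the push is 5 to 10 N above the free one (while the crank stands still, friction hides up to 4 N of it either way); more than about 14 N above strains the jack.
- plate_center (a point): Centre of the upper face of the bearing plate's square pad: plain steel, 90 x 90 mm, 10 mm thick, with a faint ring on top, lying loose on the bench to the left or right of the leg. Its x axis points from the handle lug to the pad. Whole plate about 0.8 kg.
- plate_lug (a point): Grip point of the bearing plate's lug: an upright tab 12 mm thick (along the plate's y), 40 mm long (along x), whose top is 55 mm above the bench; this point is 35 mm above the bench and 120 mm from the pad's centre in the plate's -x direction. A flat bar 30 mm wide and 8 mm thick joins it to the pad. Grip it from above across its thickness and slide the plate along the bench.
- bank: The load bank with its leg, crank and foot (fixed): a grey metal box 280 deep, 360 wide and 200 mm high with two yellow rails on top (to 243 mm) and louvres; its near face is 75 mm behind the leg's axis. Origin on the leg's axis at about bench level (up to 6 mm off); x axis from the leg into the bank.
- plate: The bearing plate; origin on the bench side under the pad's centre, axes as plate_center.
- meter: Bystander: clamp meter, 175 mm long, 70 wide, 36 high, lying on the other side of the leg from the plate. Origin on the bench under it.
- plug: Bystander: cable plug, 122 mm long, 42 high, lying to the left of the bank.
- socket_box: Bystander: white socket box, 300 x 110 x 105 mm, standing to the right of the bank.
Mind the look-alikes: they are no part of the job. Of the things like the plate, leave any that is turquoise; of the rest the larger one is meant.

How it is judged:
On the way, in this order (a step that is already met when the one before it is completed fails the run):
1. the plate lies flat on the bench, its pad centred under the leg within 15 mm, the foot not yet on it (horizontal distance between plate_center and crank_pivot below 0.015 m and angle between plate_center's own z axis and vertical below 0.05 rad and height (world z) of plate_center below 0.014 m and contact force between bank and plate below 1 N), for 0.2 s.
2. the foot bears on the plate with more than 35 N (contact force between bank and plate above 35 N and horizontal distance between plate_center and crank_pivot below 0.015 m), for 0.2 s.
At the end, for the whole second after the job is handed in: The plate lies flat (within 0.05 rad) and at rest with its pad's centre within 15 mm of the leg's axis, and the foot still presses on it with 10 to 130 N after the crank is let go (contact force between bank and plate between 10 and 130 N and horizontal distance between plate_center and crank_pivot below 0.015 m and angle between plate_center's own z axis and vertical below 0.05 rad and linear speed of plate below 0.01 m/s); the robot touches nothing.
It fails at once if the jack is strained: the foot presses on the plate with more than 150 N (a crank push of more than about 14 N above the free one) (contact force between bank and plate above 150 N).
It fails at once if the clamp meter is moved by more than 25 mm (distance of meter from where it was at the start of the episode above 0.025 m).
It fails at once if the plug is moved by more than 25 mm (distance of plug from where it was at the start of the episode above 0.025 m).
It fails at once if the socket box is moved by more than 25 mm (distance of socket_box from where it was at the start of the episode above 0.025 m).
It also fails if it takes over 72 s, if anything falls off the work surface, if the arm or the gripper's body presses on something with over 40 N, if the wrist force passes 120 N, or if a joint passes its speed limit or range.

## Working session

There is one attempt and no reset: what is moved stays moved. The work goes in short steps, each a Python script; the robot and the scene stay as the last script left them, time stands still between calls to the robot, and variables do not carry over. Pictures are saved under pics/ and viewed, about 8 in all and at most 12, crops included, and the job is handed in when it is done.

```bash
mkdir -p pics; ls; python3 - <<'E'
from bench import env,monitor,eyes
import cv2,numpy as np
for n in ("top","side"):
    g=eyes.grab_frame(n); cv2.imwrite(f"pics/{n}0.png",g["frame"][:,:,::-1]); print(n,g["mtx"].round(2).tolist(),g["view"].round(4).tolist())
s=monitor.sense();print({k:np.round(v,3).tolist() for k,v in s.items()}, env.hold_point_z)
E
```

```text
pics
top [[491.74, 0.0, 323.91], [0.0, 491.74, 234.99], [0.0, 0.0, 1.0]] [[-0.0123, -0.9997, -0.0222, -0.1174], [-0.989, 0.0154, -0.1468, 0.5832], [0.1471, 0.0202, -0.9889, 1.4058], [0.0, 0.0, 0.0, 1.0]]
side [[540.71, 0.0, 324.56], [0.0, 540.71, 241.72], [0.0, 0.0, 1.0]] [[-0.9795, -0.2014, -0.0039, 0.4893], [-0.1151, 0.5759, -0.8094, 0.3068], [0.1653, -0.7923, -0.5873, 1.417], [0.0, 0.0, 0.0, 1.0]]
{'clock': 0.1, 'joints': [-1.506, 0.313, 1.498, 0.0, 1.331, -0.223], 'qvel': [-0.002, -0.003, -0.002, 0.0, 0.001, 0.0], 'joint_efforts': [0.003, -41.289, -26.014, -0.0, 0.003, 0.0], 'position': [0.149, -0.503, 0.231], 'ee_rot': [0.423, 0.567, -0.423, 0.566], 'contact_force': [-0.227, -0.889, 0.112], 'ft_torque': [0.025, -0.038, 0.053], 'finger_gap': 1.005} 0.0187
```

View pics/top0.png

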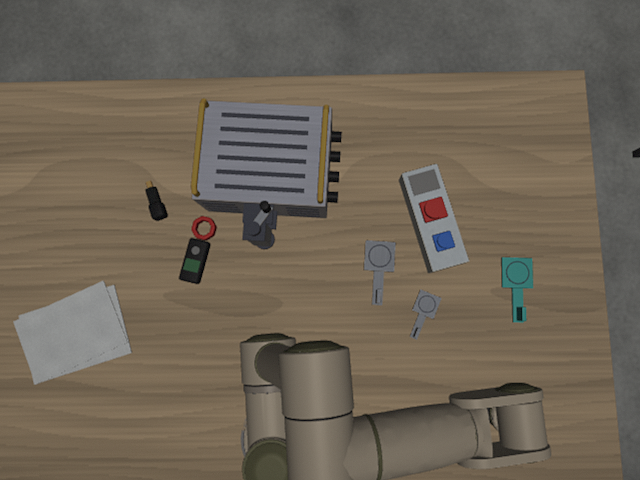

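View pics/side0.png

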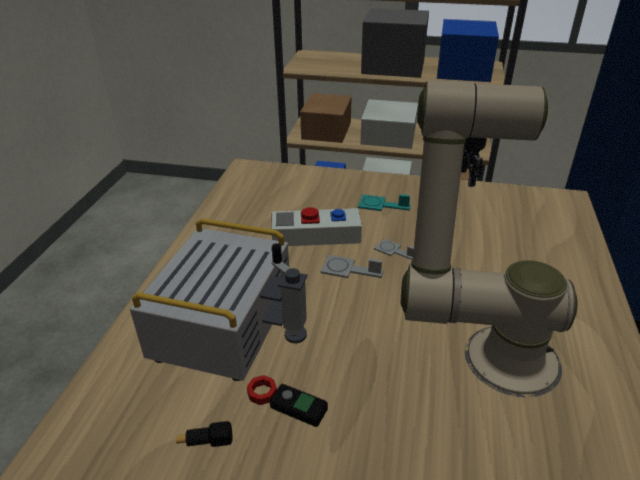

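Top view: the large grey plate has its pad centre at about (380,256) and its lug at (377,297). The grip is at about (265,207) and the leg top at about (257,225). The side view shows the plate at (338,266), the leg top at (292,278) and the foot at (295,335). I'll enlarge both regions.

```bash
cat > h.py <<'E'
import numpy as np,cv2
from bench import env,kinematics,monitor,eyes,job
from scipy.spatial.transform import Rotation as R
def ray(g,px):
    K,V=g["mtx"],g["view"]; d=V[:3,:3].T@np.linalg.solve(K,[px[0],px[1],1.]); return -V[:3,:3].T@V[:3,3],d
def at(g,px,z):
    c,d=ray(g,px); return c+d*(z-c[2])/d[2]
def proj(g,p):
    q=g["mtx"]@(g["view"][:3,:3]@np.asarray(p,float)+g["view"][:3,3]); return q[:2]/q[2]
def tri(g1,p1,g2,p2):
    c1,d1=ray(g1,p1);c2,d2=ray(g2,p2)
    t=np.linalg.lstsq(np.c_[d1,-d2],c2-c1,rcond=None)[0]; a=c1+t[0]*d1;b=c2+t[1]*d2
    return (a+b)/2,np.linalg.norm(a-b)
def down(yaw): # tool x down, tool z (jaw axis) at yaw in world
    x=np.array([0,0,-1.]);z=np.array([np.cos(yaw),np.sin(yaw),0]); return R.from_matrix(np.c_[x,np.cross(z,x),z]).as_quat()
E
python3 - <<'E'
from h import *
t=eyes.grab_frame("top");s=eyes.grab_frame("side")
import pickle;pickle.dump((t,s),open("f.pkl","wb"))
def crop(g,x,y,w,h,k): return cv2.resize(g["frame"][y:y+h,x:x+w,::-1],None,fx=k,fy=k,interpolation=cv2.INTER_CUBIC)
a=crop(t,235,190,75,70,5);b=crop(t,350,230,75,80,5)
c=crop(s,255,235,75,120,5);d=crop(s,315,245,75,40,5)
im=np.zeros((600,780,3),np.uint8)
im[:350,:375]=a;im[:400,400:775]=b; im2=np.zeros((600,780,3),np.uint8);im2[:,:375]=c;im2[:200,400:775]=d
im=cv2.convertScaleAbs(im,alpha=1.6);im2=cv2.convertScaleAbs(im2,alpha=1.6)
cv2.imwrite("pics/a.png",im);cv2.imwrite("pics/b.png",im2)
for p,z in(((265,207),.297),((380,256),.01),((377,297),.055)):print(at(t,p,z))
E
```

```text
[0.6149661 0.0125811 0.297    ]
[ 0.52024744 -0.29135418  0.01      ]
[ 0.39811021 -0.27519333  0.055     ]
```

View pics/a.png

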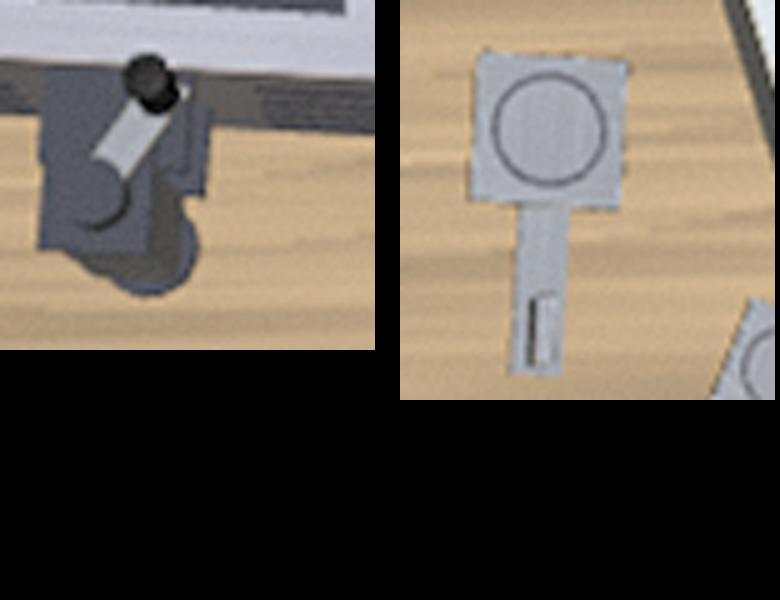

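View pics/b.png

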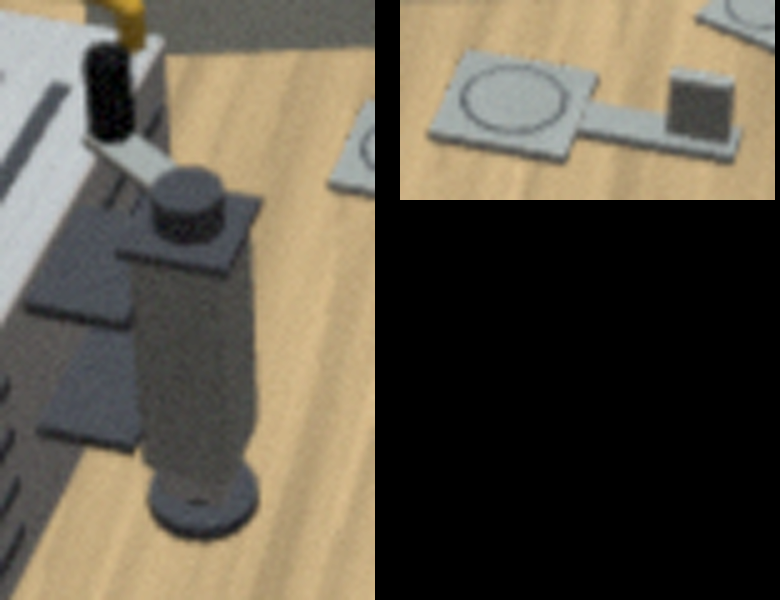

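```bash
python3 - <<'E'
from h import *
import pickle;t,s=pickle.load(open("f.pkl","rb"))
f=lambda x,y,ox,oy:((x+.5)/5-.5+ox,(y+.5)/5-.5+oy)
T=dict(head=f(95,192,235,190),hub=f(97,190,235,190),knobtop=f(147,75,235,190),ring=f(149,130,350,230),lug=f(148,328,350,230))
S=dict(head=f(190,226,255,235),hub=f(188,190,255,235),knobtop=f(108,50,255,235),ring=f(113,99,315,245),lug=f(302,74,315,245))
for k in T:
    p,e=tri(t,T[k],s,S[k]);print(k,p.round(4),round(e,4))
for k,z in(("ring",.01),("lug",.055),("knobtop",.297),("head",.225)):print(k,at(t,T[k],z).round(4),at(s,S[k],z).round(4))
c=[at(t,f(x,y,350,230),.01) for x,y in((80,54),(228,62),(222,208),(71,200))]
print(np.mean(c,0).round(4),[np.linalg.norm(c[i]-c[i-1]).round(4) for i in range(4)],[np.degrees(np.arctan2(*(c[i]-c[j])[[1,0]])).round(1) for i,j in((0,3),(1,2),(0,1),(3,2))])
# bank orientation: top front edge z=.2
q=[at(t,p,.2) for p in((195,196),(326,206))];print(q)
q=[at(t,f(x,y,235,190),.225) for x,y in((38,248),(150,250))];print(q)
E
```

```text
head [0.5726 0.0525 0.219 ] 0.0074
hub [0.5721 0.0485 0.2385] 0.0039
knobtop [0.6195 0.0152 0.2935] 0.0045
ring [ 0.5197 -0.2898  0.0097] 0.0036
lug [ 0.4005 -0.2819  0.0541] 0.0053
ring [ 0.5215 -0.2896  0.01  ] [ 0.5178 -0.2893  0.01  ]
lug [ 0.4031 -0.2816  0.055 ] [ 0.3978 -0.2808  0.055 ]
knobtop [0.621  0.0151 0.297 ] [0.6155 0.0201 0.297 ]
head [0.5753 0.052  0.225 ] [0.5667 0.0597 0.225 ]
[ 0.5211 -0.2903  0.01  ] [np.float64(0.0878), np.float64(0.0885), np.float64(0.0876), np.float64(0.0895)] [np.float64(-4.9), np.float64(-4.2), np.float64(86.0), np.float64(86.2)]
[array([0.66834561, 0.21363973, 0.2       ]), array([ 0.63525077, -0.13517632,  0.2       ])]
[array([0.54654524, 0.08120328, 0.225     ]), array([0.54461735, 0.02339364, 0.225     ])]
```

```bash
python3 - <<'E'
from h import *
yaw=np.radians(-4.3);L=np.array([.4005,-.281])
for a in (np.pi/2,-np.pi/2):
    q=down(yaw+a)
    for p in([*L,.15],[*L,.017],[.4525,.060,.017]):
        j=kinematics.ik(p,q);print(None if j is None else np.round(j,2))
q=min((down(yaw+a) for a in(np.pi/2,-np.pi/2)),key=lambda q:abs(kinematics.ik([*L,.15],q)[5]))
env.reach([*L,.15],q)
env.movel([*L,.017],velocity=.1,guard=15)
s=monitor.sense();print(s["position"],s["contact_force"],s["clock"])
env.close_gripper(40)
s=monitor.sense();print(s["finger_gap"],s["contact_force"],s["ft_torque"],s["clock"])
g=eyes.grab_frame("wrist");print(g["mtx"],g["view"].round(3));cv2.imwrite("pics/w1.png",g["frame"][:,:,::-1])
E
```

```text
[-0.85  0.32  1.72 -0.    1.11 -2.35]
[-0.85  0.53  1.83 -0.    0.79 -2.35]
[-0.13  0.48  1.92 -0.    0.74 -1.62]
[-0.85  0.32  1.72 -0.    1.11  0.79]
[-0.85  0.53  1.83 -0.    0.79  0.79]
[-0.13  0.48  1.92 -0.    0.74  1.52]
[ 0.40071966 -0.28123384  0.01746493] [-0.03440413 -0.04067311  0.23146285] 2.9833
0.13699016866336022 [-0.64513933  1.28508464  3.52113415] [0.208311   0.09882854 0.26726361] 3.6417
[[371.64829954   0.         318.58208194]
 [  0.         371.64829954 240.54980474]
 [  0.           0.           1.        ]] [[-0.075 -0.997  0.001 -0.25 ]
 [-0.946  0.071  0.316  0.426]
 [-0.315  0.023 -0.949  0.309]
 [ 0.     0.     0.     1.   ]]
```

View pics/w1.png

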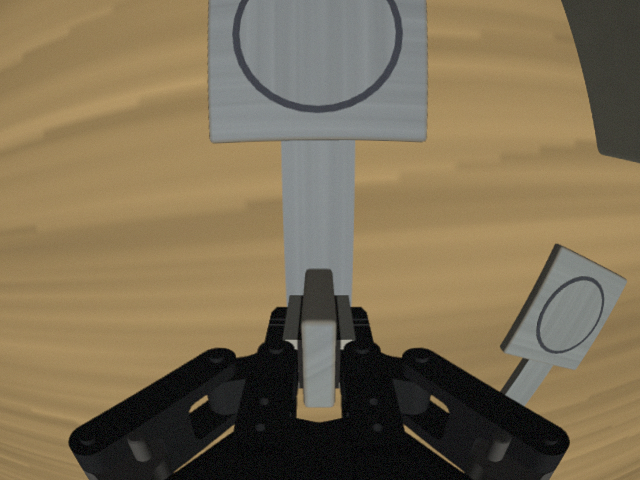

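Lug is held at 11.6 mm, and the wrist view shows the ring centre at (317,35). I'll slide the plate to just short of the leg and look from there.

```bash
cat >> h.py <<'E'
def wat(g,px,z):
    K,V=g["mtx"],g["view"];f=K[0,0];u=np.array([px[0]-K[0,2],px[1]-K[1,2]]);r=np.hypot(*u);th=r/f
    d=V[:3,:3].T@np.array([*(u/r*np.sin(th)),np.cos(th)]);c=-V[:3,:3].T@V[:3,3];return c+d*(z-c[2])/d[2]
def wproj(g,p):
    q=g["view"][:3,:3]@np.asarray(p,float)+g["view"][:3,3];r=np.hypot(q[0],q[1]);return g["mtx"][:2,2]+g["mtx"][0,0]*np.arctan2(r,q[2])*q[:2]/r
E
python3 - <<'E'
from h import *
g=eyes.grab_frame("wrist");print("pad ring",wat(g,(317.5,35),.01),"near corners",wat(g,(210,141),.01),wat(g,(427,141),.01))
s=monitor.sense();print(s["position"])
z=s["position"][2]
env.movel([.385,.058,z],velocity=.12)
s=monitor.sense();print(s["position"],s["contact_force"],s["ft_torque"],s["clock"],s["finger_gap"])
g=eyes.grab_frame("wrist");cv2.imwrite("pics/w2.png",cv2.convertScaleAbs(g["frame"][:,:,::-1],alpha=1.5))
for h in ([.572,.051,.072],[.572,.051,.225],[.572,.051,.03]):print(wproj(g,h))
import pickle;pickle.dump(g,open("w2.pkl","wb"))
E
```

```text
pad ring [ 0.5167673  -0.28928222  0.01      ] near corners [ 0.47818721 -0.24243491  0.01      ] [ 0.47158027 -0.33065325  0.01      ]
[ 0.40049641 -0.28092972  0.01710195]
[0.38492659 0.05794987 0.01708194] [-0.46990016 -1.76098446  2.60251834] [-0.33285537  0.01501324 -0.30715646] 6.7167 0.13707386410447941
[ 293.20815079 -206.23268242]
[ 236.41086744 -665.87451898]
[ 299.2858568  -133.70919792]
```

View pics/w2.png

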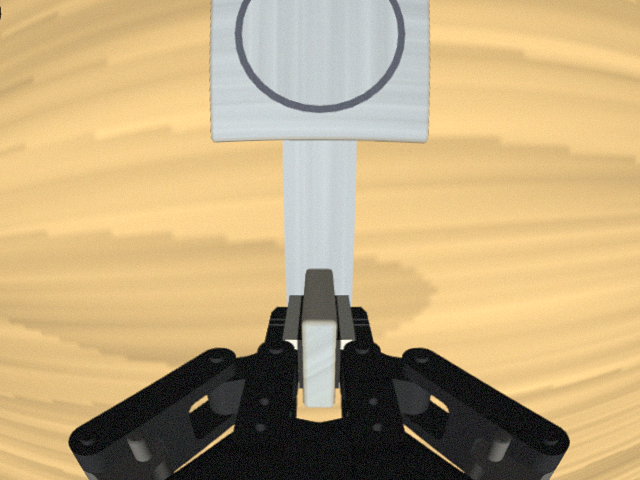

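```bash
python3 - <<'E'
from h import *
import pickle;t,s=pickle.load(open("f.pkl","rb"))
f=lambda x,y,ox,oy:((x+.5)/5-.5+ox,(y+.5)/5-.5+oy)
p,e=tri(t,f(147,244,235,190),s,f(203,497,255,235));print("foot",p,e)
t=eyes.grab_frame("top");s=eyes.grab_frame("side")
def crop(g,x,y,w,h,k): return cv2.convertScaleAbs(cv2.resize(g["frame"][y:y+h,x:x+w,::-1],None,fx=k,fy=k,interpolation=cv2.INTER_CUBIC),alpha=1.8)
im=np.zeros((600,800,3),np.uint8)
k=5
A=crop(t,235,190,75,110,k);B=crop(s,250,235,80,120,k)
def line(I,g,o,pts,col):
    pr=proj
    P=np.array([((pr(g,q)-o)+.5)*k-.5 for q in pts]);cv2.polylines(I,[np.round(P).astype(int)],True,col,1)
ax=np.array([.572,.050]);c,sn=np.cos(np.radians(-5)),np.sin(np.radians(-5))
sq=lambda h,z:[[ax[0]+c*a*h-sn*b*h,ax[1]+sn*a*h+c*b*h,z] for a,b in((1,1),(1,-1),(-1,-1),(-1,1))]
circ=lambda r,z,o=(0,0):[[ax[0]+o[0]+r*np.cos(a),ax[1]+o[1]+r*np.sin(a),z] for a in np.linspace(0,6.28,40)]
for I,g,o in((A,t,(235,190)),(B,s,(250,235))):
    line(I,g,o,sq(.025,.225),(0,0,255));line(I,g,o,sq(.025,.072),(0,255,0));line(I,g,o,circ(.03,.035),(255,0,0))
    line(I,g,o,circ(.012,.297,(.0495,-.034)),(0,255,255))
im[:550,:375]=A;im[:600,400:]=B
cv2.imwrite("pics/o.png",im)
E
```

```text
foot [0.5725104  0.05264373 0.02939355] 0.006634423724635584
```

View pics/o.png

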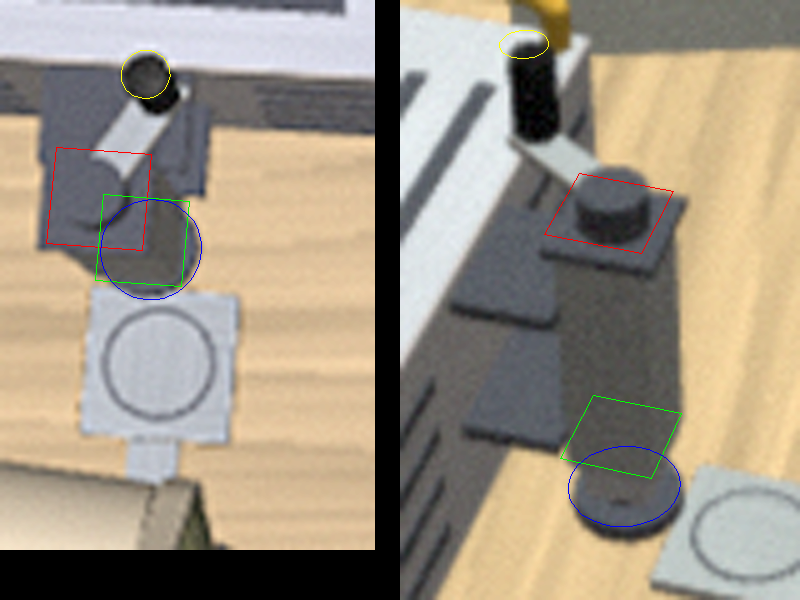

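Overlay agrees to about 2–3 mm, with the leg axis near (0.5725, 0.0515). Now the slide under the foot.

```bash
python3 - <<'E'
from h import *
z=monitor.sense()["position"][2]
hit=env.movel([.4533,.0603,z],velocity=.08,guard=25)
env.hold(.3)
s=monitor.sense();print(hit,s["position"],s["contact_force"],s["clock"],s["finger_gap"])
t=eyes.grab_frame("top");sd=eyes.grab_frame("side")
def crop(g,x,y,w,h,k): return cv2.convertScaleAbs(cv2.resize(g["frame"][y:y+h,x:x+w,::-1],None,fx=k,fy=k,interpolation=cv2.INTER_CUBIC),alpha=1.8)
k=5;A=crop(t,235,190,75,110,k);B=crop(sd,250,275,80,100,k)
ax=np.array([.5725,.0515])
def line(I,g,o,pts,col):
    P=np.array([((proj(g,q)-o)+.5)*k-.5 for q in pts]);cv2.polylines(I,[np.round(P).astype(int)],True,col,1)
c,sn=np.cos(np.radians(-4.3)),np.sin(np.radians(-4.3))
sq=[[ax[0]+c*a-sn*b,ax[1]+sn*a+c*b,.01] for a,b in((.045,.045),(.045,-.045),(-.045,-.045),(-.045,.045))]
for I,g,o in((A,t,(235,190)),(B,sd,(250,275))):
    line(I,g,o,sq,(0,0,255));line(I,g,o,[[ax[0]+.03*np.cos(a),ax[1]+.03*np.sin(a),.03] for a in np.linspace(0,6.28,40)],(255,0,0))
im=np.zeros((550,800,3),np.uint8);im[:550,:375]=A;im[:500,400:]=B;cv2.imwrite("pics/p.png",im)
E
```

```text
False [0.45251318 0.06066525 0.0170532 ] [-3.85153676  1.4456787   6.78951996] 8.175 0.13760205437070397
```

View pics/p.png

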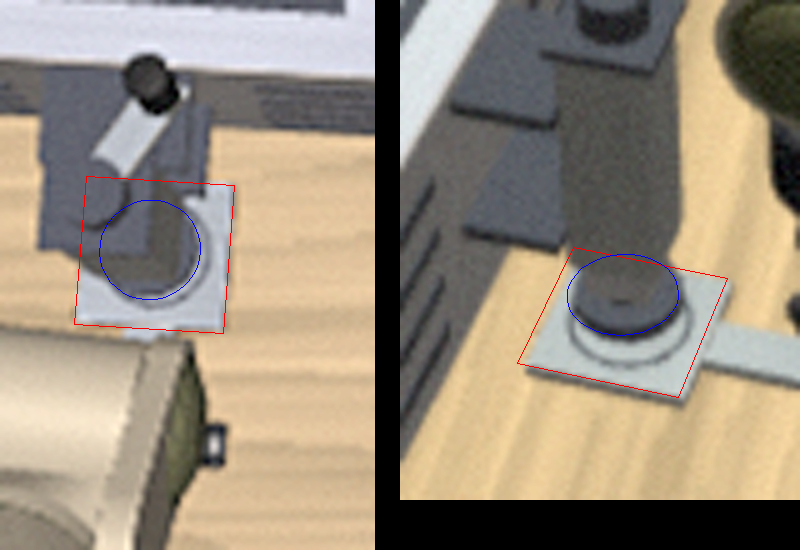

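Foot and plate agree within about 3 mm: in the side view the pad and foot outlines carry the same small offset, which is camera bias. I'll release, rise, and take the grip.

```bash
python3 - <<'E'
from h import *
env.release();p=monitor.sense()["position"]
env.movel([p[0],p[1],.37],velocity=.2)
q=down(0);print(np.round(kinematics.ik([.6195,.015,.37],q),2))
env.reach([.6195,.015,.37],q)
env.hold(.2);F0=np.mean([(env.hold(.02),monitor.sense()["contact_force"])[1] for _ in range(8)],0);print("tare",F0)
hit=env.movel([.6195,.015,.262],velocity=.1,guard=8)
s=monitor.sense();print(hit,s["position"],s["contact_force"]-F0)
env.close_gripper(60)
s=monitor.sense();print(s["finger_gap"],s["position"],s["contact_force"]-F0,s["ft_torque"],s["clock"])
np.save("F0.npy",F0)
g=eyes.grab_frame("side");im=cv2.resize(g["frame"][170:370,230:430,::-1],None,fx=3,fy=3,interpolation=cv2.INTER_CUBIC);cv2.imwrite("pics/k.png",cv2.convertScaleAbs(im,alpha=1.6))
E
```

```text
[-0.16  0.5   0.87 -0.    1.77 -0.16]
tare [-0.19157504  0.18462826 -0.00383251]
False [0.61972251 0.01498509 0.26271958] [-0.05653997  0.11156632  0.93912839]
0.26341834315277524 [0.61935313 0.01499277 0.26228073] [-2.70117924 -0.25907346  2.89396051] [-0.0467888   0.41617458 -0.02308634] 14.5583
```

View pics/k.png

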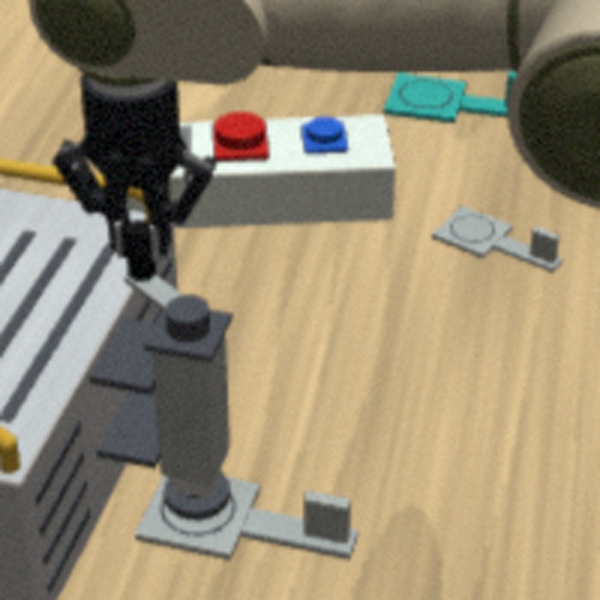

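The grip is held (gap as expected, little side force) and the plate is still under the foot. First turn 60° in small steps, logging push and radial force.

```bash
cat > turn.py <<'E'
from h import *
import json,os
F0=np.load("F0.npy")
def run(C,total,stop,step=6,vel=.06,r=.06):
    C=np.array(C);p=monitor.sense()["position"];z=.262
    a=np.arctan2(p[1]-C[1],p[0]-C[0]);log=[]
    a0=a
    while a0-a<np.radians(total)-1e-6:
        a-=np.radians(step)
        env.movel([*(C+r*np.array([np.cos(a),np.sin(a)])),z],velocity=vel)
        s=monitor.sense();F=s["contact_force"]-F0;P=s["position"][:2]-C
        u=P/np.hypot(*P);t=np.array([u[1],-u[0]])
        log.append([np.degrees(np.arctan2(P[1],P[0])),-F[:2]@t,F[:2]@u,F[2],np.hypot(*P)*1e3])
        if log[-1][1]>stop:break
    L=np.array(log);print(L.round(1).tolist());print(s["clock"],s["finger_gap"],s["position"])
    return L
E
python3 - <<'E'
from turn import *
run([.5725,.0515],60,12)
E
```

```text
[[-44.0, -1.2, -3.2, 5.6, 59.7], [-50.0, -0.9, -4.1, 4.6, 59.8], [-56.0, -0.4, -2.7, 4.3, 60.0], [-61.9, -1.3, -3.3, 5.2, 60.2], [-67.9, -0.3, -0.6, 5.7, 60.4], [-73.8, 0.1, 0.5, 6.4, 60.5], [-79.8, -0.1, 2.9, 6.4, 60.7], [-85.8, -0.3, 5.3, 6.6, 60.8], [-91.7, 0.1, 5.8, 6.1, 60.9], [-97.7, -0.5, 5.7, 6.5, 61.1]]
17.1917 0.26316343438094647 [ 0.56433167 -0.00900694  0.26225234]
```

Centre refined from the radial forces to about (0.571, 0.0503). Continuing, and stopping on a rise.

```bash
python3 - <<'E'
from turn import *
run([.571,.0503],90,4)
E
```

```text
[[-102.3, -1.1, -0.4, 8.1, 59.9], [-108.3, -0.4, 1.6, 7.4, 59.9], [-114.4, -0.9, 0.0, 7.5, 59.9], [-120.4, -0.5, 1.6, 6.4, 59.9], [-126.4, -0.6, 1.3, 8.0, 59.9], [-132.4, -1.0, 1.4, 7.1, 60.0], [-138.4, -0.0, 2.1, 6.9, 59.9], [-144.5, -0.1, 2.3, 6.8, 60.0], [-150.5, -1.2, 2.0, 7.7, 60.0], [-156.5, 0.2, 2.3, 7.4, 60.0], [-162.6, 0.1, 1.7, 7.2, 60.0], [-168.5, -0.6, 2.5, 7.3, 60.0], [-174.6, -0.2, 2.6, 8.1, 60.1], [179.4, -0.7, 2.3, 7.2, 60.0], [173.4, 1.0, 2.0, 8.1, 60.1]]
21.0583 0.25939805436377095 [0.51130901 0.05723215 0.26220905]
```

```bash
python3 - <<'E'
from turn import *
run([.571,.0503],90,2.2)
E
```

```text
[[167.3, 1.5, 1.8, 7.0, 60.1], [161.5, 2.0, 1.7, 7.9, 60.1], [155.6, 3.7, 1.9, 8.3, 60.2]]
21.8333 0.2627954074900029 [0.51619488 0.07511485 0.26218602]
```

The push is rising with the expected slope of about 1 N per 4°, with contact near 174°. About 14° more.

```bash
python3 - <<'E'
from turn import *
run([.571,.0503],16,7.0,step=4)
env.hold(.4)
s=monitor.sense();print(s["contact_force"]-F0)
g=eyes.grab_frame("side");im=cv2.resize(g["frame"][170:370,230:430,::-1],None,fx=3,fy=3,interpolation=cv2.INTER_CUBIC);cv2.imwrite("pics/l.png",cv2.convertScaleAbs(im,alpha=1.6))
E
```

```text
[[152.2, 6.2, 2.5, 9.3, 60.2], [148.3, 6.4, 2.3, 9.0, 60.2], [144.5, 8.3, 2.1, 9.9, 60.2]]
22.5833 0.2646583979825531 [0.52202535 0.08529437 0.26216704]
[-6.58695919 -4.96329964  8.26814325]
```

View pics/l.png

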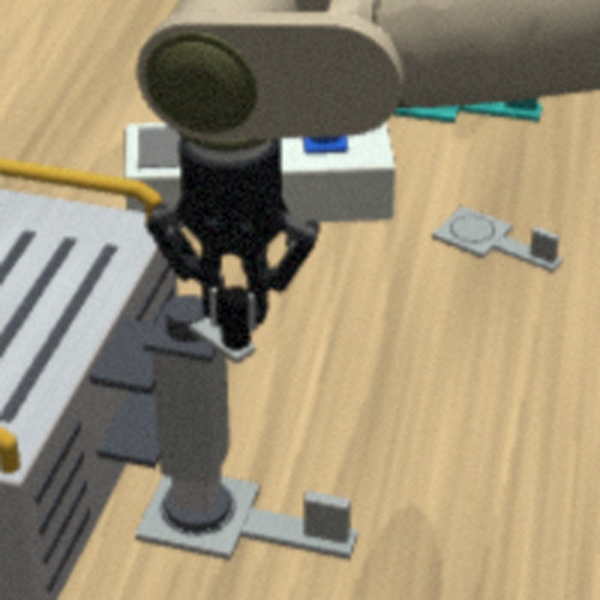

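The foot now stands on the plate and the static push is about 8 N above free. Letting go, retreating and checking.

```bash
python3 - <<'E'
from turn import *
env.release();env.hold(.5)
s=monitor.sense();print(s["contact_force"]-F0,s["finger_gap"])
p=s["position"];env.movel([p[0],p[1],.38],velocity=.12)
env.reach([.40,-.10,.40],down(0));env.hold(1)
s=monitor.sense();print(s["contact_force"]-F0,s["position"],s["clock"])
g=eyes.grab_frame("side");t=eyes.grab_frame("top")
c=lambda g,x,y,w,h,k:cv2.convertScaleAbs(cv2.resize(g["frame"][y:y+h,x:x+w,::-1],None,fx=k,fy=k,interpolation=cv2.INTER_CUBIC),alpha=1.7)
im=np.zeros((600,800,3),np.uint8);im[:,:400]=c(g,250,235,80,120,5);im[:550,425:800]=c(t,235,190,75,110,5)
cv2.imwrite("pics/e.png",im)
E
```

```text
[0.37805306 0.33999581 0.05623024] 1.000770589342818
[-0.31197342  0.03398709  0.65828424] [ 0.40000083 -0.10001087  0.39997555] 27.1917
```

View pics/e.png

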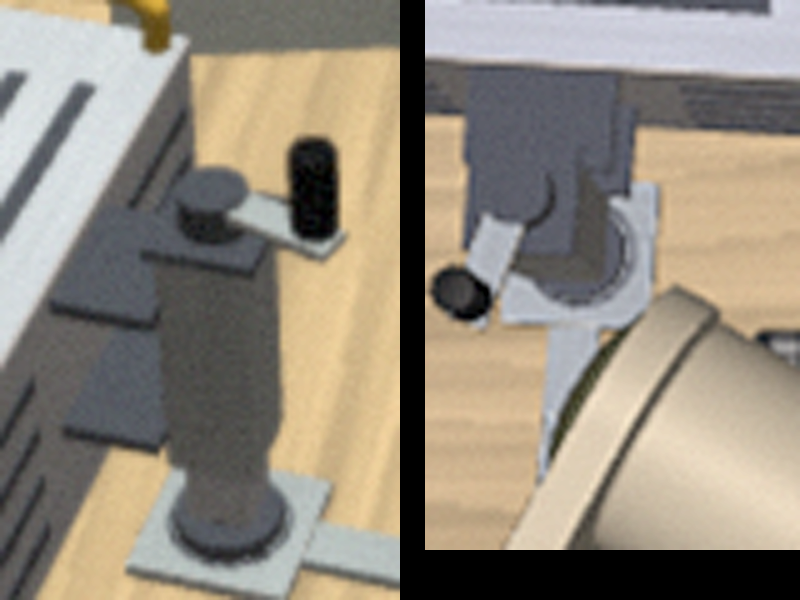

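The foot sits concentric in the ring. One springback check from the grip's position in the top view, (241.3,248), before handing in.

```bash
python3 - <<'E'
from h import *
t=eyes.grab_frame("top");s=eyes.grab_frame("side")
# calibrate the view bias with the known starting grip position
b=at(t,(264,204.7),.297)[:2]-[.6195,.015]
k=at(t,(241,247.8),.297)[:2]-b-[.571,.0503]
k2,e=tri(t,(241,247.8),s,(312/5+250,235+143/5.))
for v in(k,k2[:2]-[.571,.0503]):print(np.degrees(np.arctan2(v[1],v[0])),np.hypot(*v))
E
```

```text
160.74543653219337 0.06030645020926238
160.01626862298767 0.060153726520717245
```

```bash
python3 - <<'E'
from h import *
print(job.hand_in(), monitor.sense()["clock"])
E
```

```text
the job is handed in; nothing more can be done
the job is handed in; nothing more can be done
```

I slid the larger grey plate under the stabiliser leg, wound the crank clockwise about 180° until it was clearly heavier, let go, and handed the job in. It gave no verdict.

- **Plate position:** the last pictures show the plate flat and the foot concentric with the pad's ring, within about 3–4 mm.
- **Crank load:** the foot met the plate at a crank angle of about 174°. The push rose by about 1 N per 4°, and I stopped at 144.5° with about 8 N above free. That should be roughly 80 N on the plate.
- **After letting go:** the crank sprang back about 16°, to about 160°. By my estimate that leaves 35–40 N on the plate, but foot force can't be measured directly.
- **Robot:** it is clear of everything, and the tool force reads about zero. The clock stood at about 27 s.
- **Other things:** I did not go near the clamp meter, plug or socket box, but did not measure their positions at the end.

**Disagreements between checks:**
- The side and top cameras disagreed by about 4 mm in x at the bench, and by up to about 9 mm on the leg's head plate. I averaged them, then refined the axis by 1–2 mm from the radial forces on the grip.
- The standing-still readings hide the friction, about 4 N. The load figures therefore come from how the push rose with crank angle.

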